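Turn a face-down slide carrier over on the slide warmer

TASK

Of the two blue slide carriers on the slide warmer, one lies face down, with the red-lidded specimen pot standing at its left end. Lift the pot off the warmer and stand it upright on the table, slide the face-down carrier to the right until its end hangs well out over the warmer's front (right-hand) edge without falling, then get under the overhanging end and tip the carrier over to the left about its other end, so that it lies face up, flat and wholly on the warmer. Leave the other carrier, the two bottles and the forceps where they are.

Things in the scene. Friction and masses are not known exactly. Their poses are not given: they have to be found in the camera images.
- warmer: slide warmer, fixed: low white box with a flat black rubber top without rim, 190 mm deep (its x), 230 wide (its y), top 50 mm above the table. Origin at the centre of its underside; x points from its front edge (x = -95 mm, on the robot's right-hand side, small green switch below) to its back edge (on the left), y roughly towards the robot, z up. Front face plumb, 5 mm behind the top's edge. Place and yaw vary
- turned_carrier: carrier to turn over: flat rigid blue plate 90 mm long (its x), 64 wide (y), 5 thick, 0.11 kg, length roughly along the warmer's x, in the half nearer to or farther from the robot, front end 0 to 20 mm inside the front edge. Origin at its centre. Its face (two white slides, violet spots) is on its -z side, hidden at first; its back, seen from above, is blue with 2 grey ribs. Must end z down
- other_carrier: the second carrier, of the same size and colour, already face up (white slides and violet spots visible), in the other half of the warmer; origin at its centre, z up; to be left alone
- pot_mid (a point): middle of the specimen pot (on its axis, half-way up; z up): white pot with fixed red lid, 49 mm across the lid, about 44 across the body, 58 tall, 0.06 kg, standing on the warmer's top close beyond the back (left) end of the face-down carrier, where that will come down
- dropper: white dropper bottle, 36 mm across, 106 mm tall, standing on the table close to the warmer, on the robot side or behind its back (left) edge; origin at the centre of its underside, z up; bystander
- amber: amber bottle with a black cap, 29 mm across, 61 mm tall, standing on the table close to the warmer, on the robot side or behind its back (left) edge; origin at the centre of its underside, z up; bystander
- forceps: steel forceps lying on the table off the warmer's front (right-hand) edge, 110 mm long (its y), 7 mm wide, 8 mm high; origin at the centre of its underside; bystander
- microscope: white binocular microscope, fixed, never moves: about 420 x 205 mm on the table, 480 mm tall, on the robot's left between x 0.35 and 0.70 m, y 0.27 and 0.58 m of the robot frame; origin under its middle, on the table. An arm that starts beside it must draw in towards the base before it swings to the warmer. A wall shelf about 0.6 m up begins near x = 0.68 m, to the right of y = 0
Mind the look-alikes: they are no part of the job. Leave any green look-alike of the turned_carrier alone.

How it is judged:
By the outcome, as a careful person would: the job done as asked, in the order asked, and still so for the second after the job is handed in, with the robot touching nothing.
It also fails if it takes over 62 s, if anything falls off the work surface, if the arm or the gripper's body presses on something with over 40 N, if the wrist force passes 120 N, or if a joint passes its speed limit or range.

ROBOT

A 6-joint arm with a two-finger parallel gripper is mounted at the origin on a cart in front of the work surface, level with it; the furniture and walls round the work are solid. World frame = base frame: x ahead of the robot, y to its left, z up, the work surface at z = 0. Lengths are in m, angles in rad, forces in N, time in s.
With the tool pointing down it reaches from about 0.325 to 0.85 m from the base axis. Payload 4.4 kg.
Tool frame: the origin (TCP) lies at the very end of the fingers, on their centre line; the grasp point (between the pads) lies 19 mm behind it (grasp_offset is the distance from the TCP to the grasp point, in m); z points along the fingers, y is the line along which they close (so a half turn about z gives the same grasp; the last joint's range is limited). The gripper opens to 94 mm and grips with 3 to 60 N. Pads are 16 mm wide; open, the fingers measure 119 mm over their backs; the gripper's body (75 mm by 177 mm) begins 78 mm behind the grasp point.
Start: joints at [-1.274, 0.207, 1.542, -0, 1.393, -0.15], TCP at [0.248, -0.519, 0.177] pointing down, gripper open.
Joint ranges: [-2.73, 2.73], [-0.86, 2.22], [0.23, 2.46], [-1.11, 4.25], [0.08, 2.63], [-2.82, 2.82]. Speed limits (rad/s): [2.79, 2.79, 3.14, 3.14, 3.14, 3.14].

INTERFACE

Orientations are given as a 3x3 rotation matrix whose columns are the frame's x, y, z axes.
In Python, from plant import * gives the robot as it stands. The module is installed in compiled form; this text tells all that it offers.
- The arm moves only by the tool arm_command, never from a script. Its argument "targets" is a list that holds one entry, the list of rows, each a list of 7 numbers: the closure, from 0 (fully open) to 1 (shut), then the shift along the tool's x, y, z in m, then the turn, a rotation vector about the tool's x, y, z in degrees. In form: [[[gripper, x, y, z, wx, wy, wz], ...]]. A call has 1 to 20 rows; each row is the pose to reach, as a shift and turn from the pose commanded when the call began, along the tool's axes at that moment; what a row does not reach only later rows make up. A row lasts 1/12 s, in which the tool goes at most 41.7 mm and 7.16 degrees, less where a joint would pass 70% of its speed; a pose out of reach is approached as far as the arm can. A call with a gripper value outside its range is refused whole. The fingers move at their own pace and stop on an object; "force" is the grip in N (left out, the last holds). Time passes only in rows, so rows that repeat a pose let the fingers close. It gives the time, the measured TCP pose, the force, the opening and the grip force at its end, in the units of the state.
- get_obs(): the state, without advancing time (a new reading comes with each control period).
- camera(name): name is "scene" or "top" or "wrist"; returns a dict with "color" (400x640x3 uint8, blue, green, red), "mtx" (3x3 intrinsics, pixels), "R" (3x3) and "t" (3): a world point X has camera coordinates R X + t. Camera axes: x right, y down, z forward; pixel columns grow to the right and rows downward; lengths in m; the calibration is good to about 2 mm. A picture is of the moment at which its call begins. There is no depth.
- hand_in(): hands the job in; it is judged then, once.
Trained networks look in a picture, given as the dict that the camera call returned (one of the last four; its "shot" number tells which), for a name from the list of things; names that differ only in an ending like _2 or _b are one class to them, and where a whole thing is asked for, a point or a joint stands for the part that bears it (a point fixed in the world has none). Each returns a list of dicts, best first, with "p" (0 to 1); they miss things now and then, are a little off and sometimes report something else, mostly with a low value. They report only what shows in the picture. A call takes as long as a camera call. They do not tell look-alikes from the thing itself.
- recognise(picture, name): "box" ([centre column, centre row, width, height] in pixels, round what is visible of it).
- trace(picture, name): "mask" (400x640 bool, what is visible of it) and "box" ([centre column, centre row, width, height] in pixels, round what is visible of it).
The state is a dict: "clock": time; "joints": joint angles; "joint_vel": joint speeds; "joint_efforts": joint torques, N m; "position": TCP position; "tcp_rot": TCP orientation; "force": force on the tool from outside, world axes, zero at the start; "ft_torque": the same for the moment, N m; "width": finger opening in m; "grasp_force": force on a finger pad.
Only numpy, scipy, OpenCV 4.12 (cv2) and the standard library are available. Lean on these libraries where they do the work, as an engineer would, in place of code of your own. Each camera call takes 0.05 s, during which the arm holds its last target. There are 200 camera calls.

## Working session

There is one attempt and no reset: what is moved stays moved. The work goes in short steps, Python scripts to look and compute and a tool call to move; the robot and the scene stay as the last step left them, time stands still between calls to the robot, and variables do not carry over. Pictures are saved under pics/ and viewed, at most 10 in all, crops included, and the job is handed in when it is done.

Besides the shell and the picture viewer there is one more tool, called as name([rows], argument=value, ...), one row to a line, values as JSON. arm_command: Moves the arm, as the interface text tells. Its arguments: {"type":"object","properties":{"targets":{"type":"array","items":{"type":"array","items":{"type":"array","items":{"type":"number"}}}},"force":{"type":"number"}},"required":["targets"]}

```bash
mkdir -p pics
cat > h.py <<'E'
from plant import *
import numpy as np, cv2
def ray(c,px):
    d=np.linalg.inv(c["mtx"])@np.array([px[0],px[1],1.]); R=np.array(c["R"]); return -R.T@np.array(c["t"]), R.T@d
def atz(c,px,z):
    o,d=ray(c,px); return o+d*(z-o[2])/d[2]
def proj(c,X):
    p=np.array(c["mtx"])@(np.array(c["R"])@np.array(X)+np.array(c["t"])); return p[:2]/p[2]
E
python3 - <<'E'
from h import *
np.set_printoptions(precision=4,suppress=True)
for n in ["top","scene"]:
    c=camera(n); cv2.imwrite(f"pics/{n}0.png",c["color"])
    print(n,"cam",ray(c,(320,200))[0])
    for k,z in [("warmer",.05),("turned_carrier",.055),("other_carrier",.055),("pot_mid",.108),("dropper",.106),("amber",.061),("forceps",.008)]:
        for r in trace(c,k)[:3]:
            if r["p"]<.2: continue
            m=r["mask"].astype(np.uint8); q=cv2.minAreaRect(cv2.findNonZero(m)); b=cv2.boxPoints(q)
            print(k,round(r["p"],2),np.round(r["box"]), "corners",[list(np.round(atz(c,p,z)[:2],3)) for p in b] if n=="top" else "")
o=get_obs();print(o["position"],o["tcp_rot"],o["clock"],o["width"])
E
```

```text
top cam [0.4863 0.0992 1.1845]
warmer 0.6 [363. 227.  84. 105.] corners [[np.float64(0.466), np.float64(0.131)], [np.float64(0.701), np.float64(0.097)], [np.float64(0.671), np.float64(-0.101)], [np.float64(0.438), np.float64(-0.061)]]
turned_carrier 0.91 [382. 204.  38.  27.] corners [[np.float64(0.587), np.float64(0.019)], [np.float64(0.651), np.float64(0.013)], [np.float64(0.643), np.float64(-0.078)], [np.float64(0.579), np.float64(-0.071)]]
other_carrier 0.8 [378. 248.  40.  27.] corners [[np.float64(0.487), np.float64(0.038)], [np.float64(0.555), np.float64(0.018)], [np.float64(0.53), np.float64(-0.068)], [np.float64(0.463), np.float64(-0.048)]]
pot_mid 0.87 [351. 204.  26.  20.] corners [[np.float64(0.636), np.float64(0.073)], [np.float64(0.636), np.float64(0.027)], [np.float64(0.589), np.float64(0.028)], [np.float64(0.589), np.float64(0.074)]]
dropper 0.64 [316. 198.  14.  16.] corners [[np.float64(0.647), np.float64(0.149)], [np.float64(0.647), np.float64(0.12)], [np.float64(0.612), np.float64(0.12)], [np.float64(0.612), np.float64(0.15)]]
amber 0.6 [336. 285.  13.  12.] corne
[... 159 characters left out ...]
]]
forceps 0.64 [430. 234.   3.   5.] corners [[np.float64(0.557), np.float64(-0.16)], [np.float64(0.557), np.float64(-0.163)], [np.float64(0.547), np.float64(-0.162)], [np.float64(0.547), np.float64(-0.16)]]
scene cam [-0.2082  0.6957  0.7026]
warmer 0.58 [368. 209. 103.  71.] corners 
turned_carrier 0.92 [371. 188.  35.  16.] corners 
turned_carrier 0.85 [274. 185.  27.  18.] corners 
other_carrier 0.74 [390. 208.  39.  21.] corners 
pot_mid 0.76 [347. 189.  22.  26.] corners 
dropper 0.7 [313. 203.  12.  34.] corners 
amber 0.72 [382. 246.  14.  28.] corners 
[ 0.2484 -0.5186  0.1766] [[ 0.9018  0.4321  0.    ]
 [ 0.4321 -0.9018 -0.    ]
 [-0.      0.     -1.    ]] 0.8 0.09382535213442594
```

Run:
```python
import cv2,numpy as np
a=cv2.imread("pics/top0.png");b=cv2.imread("pics/scene0.png")
a=cv2.resize(a[140:320,280:480],(800,720))[:600]; cv2.imwrite("pics/topc.png",a)
cv2.imwrite("pics/scenec.png",cv2.resize(b[130:280,240:440],(800,600)))
```

```text
(no output)
```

View pics/topc.png

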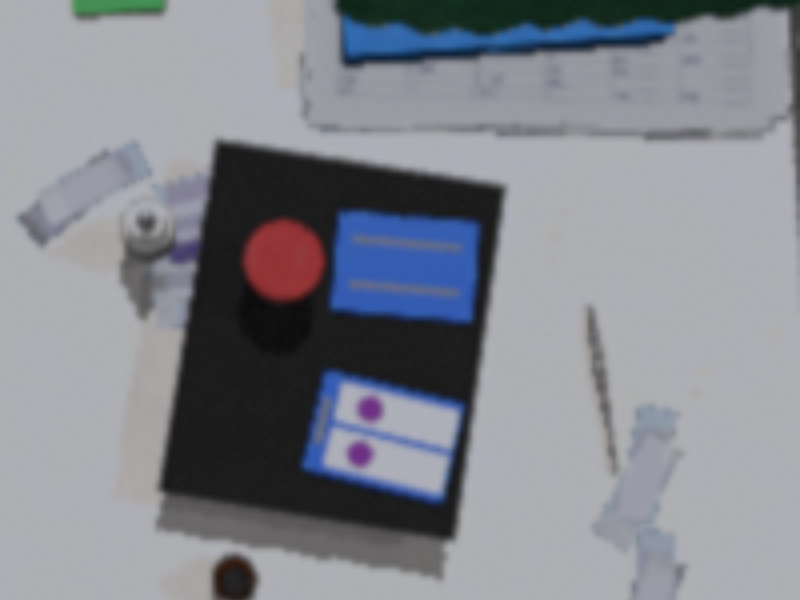

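View pics/scenec.png

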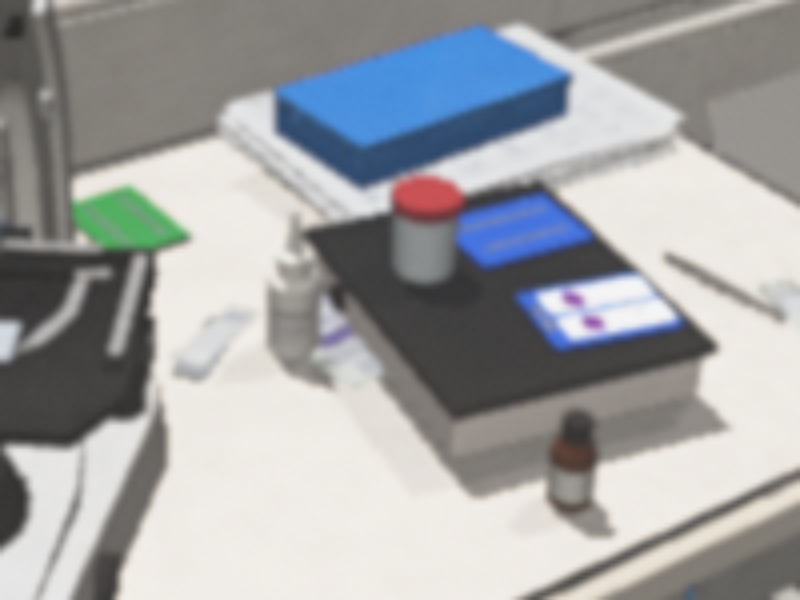

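The top view shows the red pot at about px (351,204), left of the ribbed face-down carrier (centre about px (381,207)). The face-up carrier is nearer the robot, at about px (376,248). The dropper stands behind the back edge and the amber bottle on the robot side. The green look-alike is near the microscope. I'll work out the coordinates next.

Run:
```python
from h import *
np.set_printoptions(precision=4,suppress=True)
c=camera("top")
f=lambda u,v,z: atz(c,(280+u/4,140+v/4),z)[:2]
W=[f(u,v,.05) for u,v in [(217,143),(503,185),(455,538),(162,490)]]
C=[f(u,v,.055) for u,v in [(338,211),(480,222),(472,322),(330,310)]]
O=[f(u,v,.055) for u,v in [(323,370),(464,403),(443,500),(303,467)]]
for n,P in (("W",W),("C",C),("O",O)): print(n,np.array(P).tolist(),np.mean(P,0),[np.linalg.norm(P[i]-P[(i+1)%4]) for i in range(4)])
wx=(W[0]-W[1])+(W[3]-W[2]); wx/=np.linalg.norm(wx); print("wx",wx, "yaw of carrier", (C[0]-C[1])/np.linalg.norm(C[0]-C[1]))
w=np.mean(W,0); wy=np.array([-wx[1],wx[0]])
for n,p in [("C",q) for q in C]+[("O",q) for q in O]+[("pot",f(284,260,.108)),("drop",f(146,226,.1)),("amber",f(234,578,.061)),("fo",f(590,307,0)),("fo",f(614,470,0))]: print(n,p,"warmer",np.array([wx@(p-w),wy@(p-w)]))
s=camera("scene")
for u,v in [(500,600),(800,470)]: print("edge",atz(s,(240+u/4,130+v/4),0))
```

```text
W [[0.6948676884889391, 0.08898381149736942], [0.6656301913275592, -0.09529983329558205], [0.44117896281647295, -0.05828504038509234], [0.4722300957566369, 0.1258898380054213]] [0.5685 0.0153] [np.float64(0.18658856604421503), np.float64(0.2274828540227643), np.float64(0.18677408462371922), np.float64(0.22567576850483415)]
C [[0.648881306141751, 0.011761411803620947], [0.6409696697979307, -0.07900311038352896], [0.5768018954766015, -0.07206292420359055], [0.5851659760378308, 0.01803337415405655]] [ 0.613  -0.0303] [np.float64(0.09110868497294035), np.float64(0.06454199753311975), np.float64(0.09048370472844763), np.float64(0.06402328328020047)]
O [[0.5470123265116447, 0.023154152855132573], [0.5255224259025706, -0.06555686796805661], [0.46495266120402623, -0.05071002118399952], [0.4860709744174932, 0.036805601634349136]] [ 0.5059 -0.0141] [np.float64(0.0912768373886836), np.float64(0.06236285156298016), np.float64(0.09002759238292203), np.float64(0.062451664900424496)]
wx [0.1615 0.9869] yaw of carrier [0.0868 0.9962]
C [0.6489 0.0118] warmer [ 0.0095 -0.0799]
C [ 0.641 -0.079] warmer [-0.0814 -0.0868]
C [ 0.5768 -0.0721] warmer [-0.0849 -0.0223]
C [0.5852 0.018 ] warmer [ 0.0054 -0.016 ]
O [0.547  0.0232] warmer [0.0043 0.0224]
O [ 0.5255 -0.0656] warmer [-0.0868  0.0293]
O [ 0.465  -0.0507] warmer [-0.0819  0.0915]
O [0.4861 0.0368] warmer [0.0079 0.0848]
pot [0.6113 0.0493] warmer [ 0.0405 -0.0368]
drop [0.6341 0.1337] warmer [ 0.1274 -0.0456]
amber [0.4179 0.0811] warmer [0.0406 0.1592]
fo [ 0.5906 -0.1592] warmer [-0.1687 -0.05  ]
fo [ 0.4828 -0.171 ] warmer [-0.1977  0.0545]
edge [0.3672 0.175  0.    ]
edge [ 0.3604 -0.0564  0.    ]
```

```bash
cat >> h.py <<'E'
from scipy.spatial.transform import Rotation as Ro
def down(az): # tool x azimuth deg, pointing down
    a=np.radians(az); return np.array([[np.cos(a),np.sin(a),0],[np.sin(a),-np.cos(a),0],[0,0,-1]])
def go(p,R,p0=None,R0=None):
    o=get_obs(); p0=o["position"] if p0 is None else p0; R0=np.array(o["tcp_rot"]) if R0 is None else R0
    print(np.round(R0.T@(np.array(p)-p0),4), np.round(Ro.from_matrix(R0.T@R).as_rotvec(degrees=True),1))
E
python3 - <<'E'
from h import *
go((.611,.049,.20),down(85))
go((.611,.049,.079),down(85))
E
```

```text
[ 0.5722 -0.3552 -0.0235] [  0.    0.  -59.4]
[ 0.5722 -0.3552  0.0975] [  0.    0.  -59.4]
```

arm_command([
  [[0,0.572,-0.355,-0.024,0,0,-59.4],[0,0.572,-0.355,-0.024,0,0,-59.4],[0,0.572,-0.355,-0.024,0,0,-59.4],[0,0.572,-0.355,-0.024,0,0,-59.4],[0,0.572,-0.355,-0.024,0,0,-59.4],[0,0.572,-0.355,-0.024,0,0,-59.4],[0,0.572,-0.355,-0.024,0,0,-59.4],[0,0.572,-0.355,-0.024,0,0,-59.4],[0,0.572,-0.355,-0.024,0,0,-59.4],[0,0.572,-0.355,-0.024,0,0,-59.4],[0,0.572,-0.355,-0.024,0,0,-59.4],[0,0.572,-0.355,-0.024,0,0,-59.4],[0,0.572,-0.355,-0.024,0,0,-59.4],[0,0.572,-0.355,-0.024,0,0,-59.4],[0,0.572,-0.355,-0.024,0,0,-59.4],[0,0.572,-0.355,-0.024,0,0,-59.4],[0,0.572,-0.355,-0.024,0,0,-59.4],[0,0.572,-0.355,-0.024,0,0,-59.4],[0,0.572,-0.355,-0.024,0,0,-59.4],[0,0.572,-0.355,-0.024,0,0,-59.4]],
])

```text
clock: 2.57
position: [0.6101, 0.0474, 0.2003]
tcp_rot: [[0.088, 0.996, -0.001], [0.996, -0.088, -0.001], [-0.001, -0.001, -1.0]]
force: [0.0, 0.0, -0.1]
width: 0.0939
grasp_force: 0.0
```

Run:
```python
from h import *
np.set_printoptions(precision=4,suppress=True)
c=camera("wrist"); im=c["color"].copy()
for k,z in [("pot_mid",.108),("turned_carrier",.055),("warmer",.05)]:
    for r in trace(c,k)[:1]:
        q=cv2.minAreaRect(cv2.findNonZero(r["mask"].astype(np.uint8))); b=cv2.boxPoints(q)
        print(k,r["p"],np.round(r["box"]),atz(c,q[0],z),[atz(c,p,z)[:2].round(4).tolist() for p in b])
cv2.imwrite("pics/w1.png",im)
t=camera("top"); cv2.imwrite("pics/t1.png",cv2.resize(t["color"][200:340,400:560],(640,560)))
p=proj(t,(.43,-.28,0));print("put",p,(p-[400,200])*4); print(get_obs()["joints"])
```

```text
pot_mid 0.87 [322. 190.  46.  52.] [0.6125 0.0524 0.108 ] [[0.5787, 0.0559], [0.615, 0.0862], [0.6464, 0.0488], [0.61, 0.0164]]
turned_carrier 0.74 [332. 242.  52.  62.] [ 0.615  -0.0278  0.055 ] [[0.5788, -0.0707], [0.5879, 0.0179], [0.649, 0.0125], [0.6438, -0.0765]]
warmer 0.69 [293. 206. 191. 157.] [0.5683 0.0248 0.05  ] [[0.4212, -0.055], [0.4729, 0.1315], [0.6984, 0.0953], [0.679, -0.0991]]
put [476.0643 277.5634] [304.2572 310.2537]
[-0.0636  0.268   1.416  -0.0001  1.4574  0.0256]
```

View pics/w1.png

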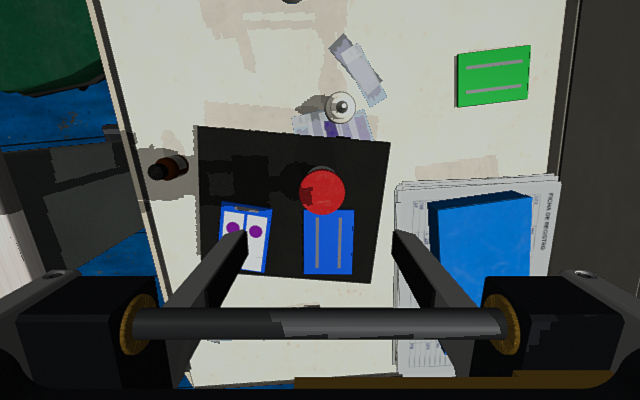

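View pics/t1.png

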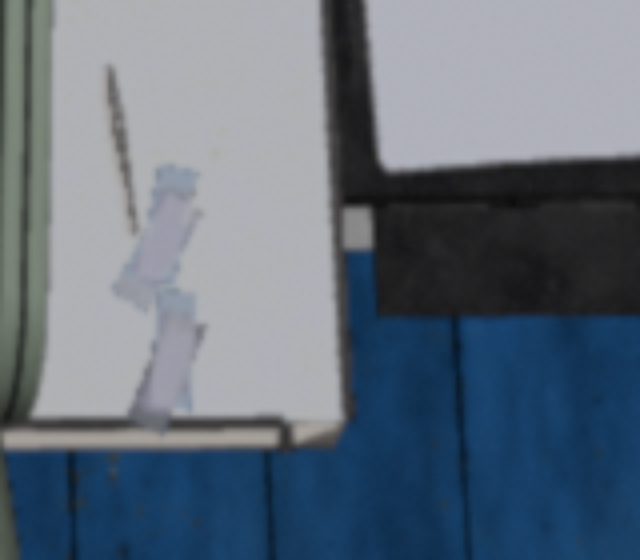

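The wrist view shows the pot centred between the fingers at px (323,190), about (0.612, 0.051). The table is clear around (0.44, -0.25), where the pot will go. Next I descend and grip.

arm_command([
  [[0,0.002,0.001,0.06,0,0,0],[0,0.002,0.001,0.09,0,0,0],[0,0.002,0.001,0.121,0,0,0],[0,0.002,0.001,0.121,0,0,0],[0,0.002,0.001,0.121,0,0,0],[0,0.002,0.001,0.121,0,0,0],[1,0.002,0.001,0.121,0,0,0],[1,0.002,0.001,0.121,0,0,0],[1,0.002,0.001,0.121,0,0,0],[1,0.002,0.001,0.121,0,0,0],[1,0.002,0.001,0.121,0,0,0],[1,0.002,0.001,0.121,0,0,0],[1,0.002,0.001,0.121,0,0,0],[1,0.002,0.001,0.121,0,0,0],[1,0.002,0.001,0.121,0,0,0],[1,0.002,0.001,0.121,0,0,0]],
], force=15)

```text
clock: 4.15
position: [0.6136, 0.0505, 0.0806]
tcp_rot: [[0.087, 0.996, 0.003], [0.996, -0.087, -0.0], [0.0, 0.003, -1.0]]
force: [1.4, -0.1, 4.2]
width: 0.0306
grasp_force: 2.8
```

Run:
```python
from h import *
c=camera("wrist"); s=camera("scene")
a=cv2.resize(c["color"][130:330,180:460],(560,400)); b=cv2.resize(s["color"][150:250,290:430],(560,400))
cv2.imwrite("pics/w2.png",np.hstack([a[:, :400],b[:,:400]])); print(get_obs()["width"],get_obs()["force"],get_obs()["grasp_force"])
```

```text
0.022698666996611827 [ 3.95647216 -0.07917683  8.74935011] 7.254598127037752
```

View pics/w2.png

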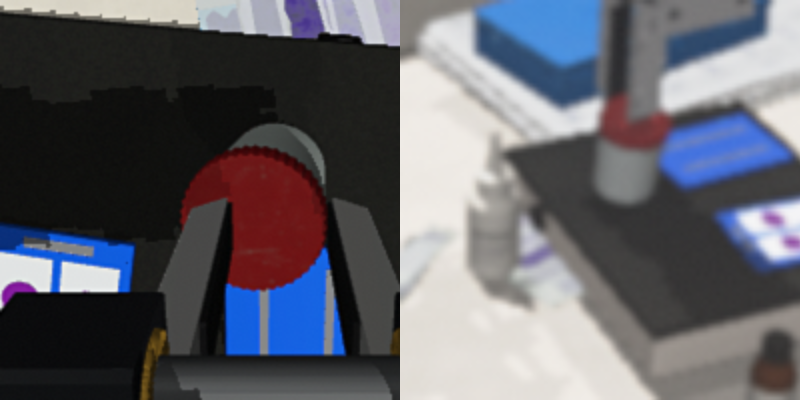

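Run:
```python
from h import *
np.set_printoptions(precision=4,suppress=True)
L=[]
for n in ("wrist","scene","top"):
    c=camera(n); o,d=ray(c,(320,200)); print(n,o,d)
    hsv=cv2.cvtColor(c["color"],cv2.COLOR_BGR2HSV); m=(((hsv[...,0]<8)|(hsv[...,0]>172))&(hsv[...,1]>150)&(hsv[...,2]>60)).astype(np.uint8)
    nn,l,st,ce=cv2.connectedComponentsWithStats(m); i=1+np.argmax(st[1:,4]); print(st[i],ce[i],[atz(c,ce[i],z)[:2] for z in (.1,.108)])
    r=trace(c,"pot_mid")[:1]
    for q in r: print(q["p"],q["box"])
    for X in [(.6135,.0505,.0806)]: print("tcp px",proj(c,X))
o=get_obs();print(o["width"],o["force"],o["grasp_force"],o["position"])
```

```text
wrist [0.6201 0.1271 0.291 ] [-0.0137 -0.2589 -0.9658]
[ 265  205   72   69 2866] [304.1577 235.4986] [array([0.6042, 0.0516]), array([0.6049, 0.0547])]
0.68 [302.9, 232.9, 75.1, 82.9]
tcp px [317.6077 226.1661]
scene [-0.2082  0.6957  0.7026] [ 0.6959 -0.4746 -0.5391]Traceback (most recent call last):
  File "<stdin>", line 7, in <module>
    return _wrapfunc(a, 'argmax', axis=axis, out=out, **kwds)
    return bound(*args, **kwds)
ValueError: attempt to get argmax of an empty sequence
```

Run:
```python
from h import *
o=get_obs();print(o["clock"],o["width"],o["force"],o["grasp_force"],o["position"])
c=camera("wrist"); s=camera("scene")
a=cv2.resize(c["color"][190:290,240:380],(560,400),interpolation=cv2.INTER_CUBIC); b=cv2.resize(s["color"][160:210,325:375],(240,240))
q=np.zeros((400,800,3),np.uint8); q[:,:560]=a; q[:240,560:]=b
cv2.imwrite("pics/w3.png",q)
```

```text
4.4 0.016131284173663645 [1.95474676 0.35924938 9.4862885 ] 14.606651463545859 [0.61565986 0.05040452 0.08318714]
```

View pics/w3.png

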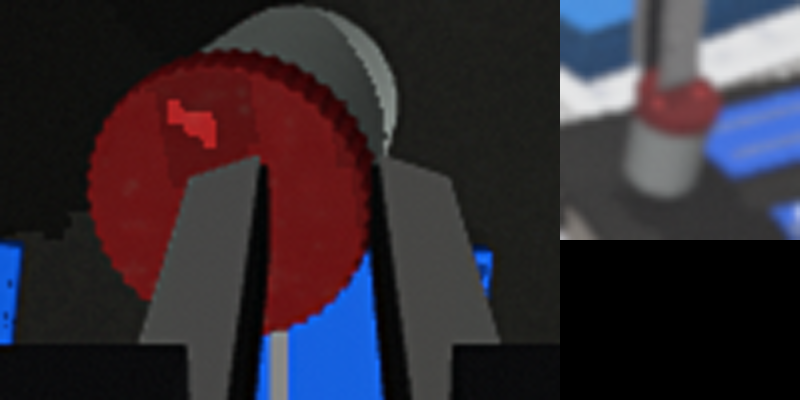

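The pot has been tilted toward the robot: its lid is at (230,190) in the crop, and the left finger sits on top of the lid. I'll open while rising so it can settle back upright, then regrasp lower.

arm_command([
  [[0,0,0,0.0,0,0,0],[0,0,0,-0.003,0,0,0],[0,0,0,-0.008,0,0,0],[0,0,0,-0.014,0,0,0],[0,0,0,-0.022,0,0,0],[0,0,0,-0.03,0,0,0],[0,0,0,-0.04,0,0,0],[0,0,0,-0.06,0,0,0],[0,0,0,-0.08,0,0,0],[0,0,0,-0.08,0,0,0],[0,0,0,-0.08,0,0,0]],
])

```text
clock: 5.42
position: [0.6134, 0.0506, 0.1614]
tcp_rot: [[0.087, 0.996, 0.004], [0.996, -0.087, -0.0], [0.0, 0.004, -1.0]]
force: [-0.1, -0.6, -0.3]
width: 0.0864
grasp_force: 0.0
```

```bash
cat > lid.py <<'E'
from h import *
np.set_printoptions(precision=4,suppress=True)
for n in ("wrist","top","scene"):
    c=camera(n)
    hsv=cv2.cvtColor(c["color"],cv2.COLOR_BGR2HSV); m=(((hsv[...,0]<9)|(hsv[...,0]>170))&(hsv[...,1]>120)&(hsv[...,2]>50)).astype(np.uint8)
    nn,l,st,ce=cv2.connectedComponentsWithStats(m)
    if nn<2: print(n,"none"); continue
    i=1+np.argmax(st[1:,4]); print(n,st[i],ce[i],[atz(c,ce[i],z)[:2] for z in (.1,.108)])
    cv2.imwrite("pics/last_%s.png"%n,c["color"])
o=get_obs();print(o["clock"],o["width"],o["force"],o["position"])
E
python3 lid.py
```

```text
wrist [ 291  177   53   52 2146] [316.9967 202.4143] [array([0.6113, 0.0527]), array([0.6116, 0.0549])]
top [185  96  25  21 247] [194.2227 104.166 ] [array([0.8743, 0.4445]), array([0.8714, 0.442 ])]
scene [340 174  16   9 115] [347.5565 178.2261] [array([0.6208, 0.0436]), array([0.6098, 0.0522])]
5.5667 0.09358412708464645 [ 0.0079  0.2947 -0.5848] [0.6109 0.0507 0.158 ]
```

arm_command([
  [[0,0.003,0,0.03,0,0,0],[0,0.003,0,0.06,0,0,0],[0,0.003,0,0.085,0,0,0],[0,0.003,0,0.1,0,0,0],[0,0.003,0,0.101,0,0,0],[0,0.003,0,0.101,0,0,0],[0.4,0.003,0,0.101,0,0,0],[0.4,0.003,0,0.101,0,0,0],[0.4,0.003,0,0.101,0,0,0],[0.4,0.003,0,0.101,0,0,0],[0.4,0.003,0,0.101,0,0,0],[0.4,0.003,0,0.101,0,0,0],[0.4,0.003,0,0.101,0,0,0]],
], force=6)

```text
clock: 6.65
position: [0.6125, 0.0536, 0.0589]
tcp_rot: [[0.087, 0.996, 0.001], [0.996, -0.087, -0.0], [0.0, 0.001, -1.0]]
force: [-0.7, 0.5, 0.2]
width: 0.0567
grasp_force: 0.0
```

```bash
python3 lid.py; python3 -c "
import cv2;a=cv2.imread('pics/last_wrist.png');cv2.imwrite('pics/w4.png',cv2.resize(a[170:310,220:420],(800,560)))"
```

```text
wrist [ 279  216   83   80 4996] [319.6938 255.8709] [array([0.6121, 0.0495]), array([0.6124, 0.0534])]
top [185  96  26  21 243] [194.2469 104.0658] [array([0.8745, 0.4444]), array([0.8717, 0.4419])]
scene [339 175   9  10  72] [343.3333 179.3056] [array([0.622 , 0.0566]), array([0.611 , 0.0651])]
6.8 0.05630557567674591 [ 0.6288 -0.2478 -0.8602] [0.6123 0.0536 0.0586]
```

View pics/w4.png

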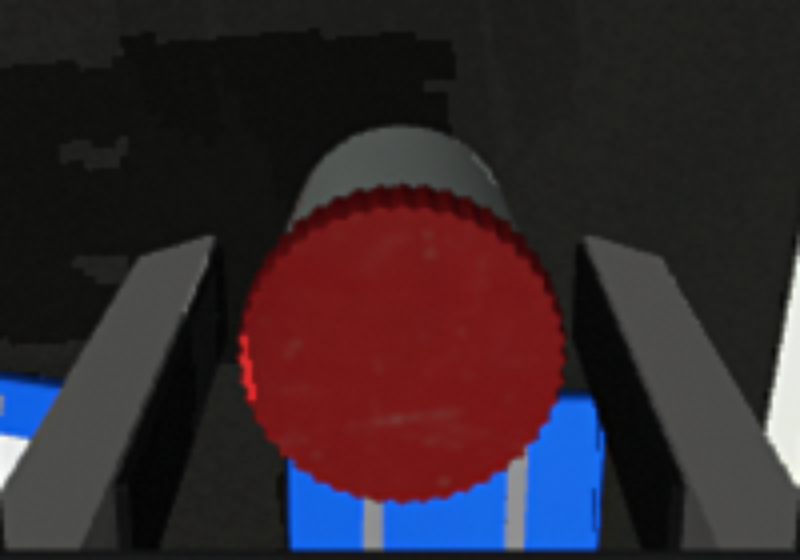

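The pot is upright, with its lid centred at (405,345) between the fingers. Closing now.

arm_command([
  [[0.5,0,0,0,0,0,0],[0.52,0,0,0,0,0,0],[0.56,0,0,0,0,0,0],[0.6,0,0,0,0,0,0],[0.7,0,0,0,0,0,0],[0.7,0,0,0,0,0,0],[0.7,0,0,0,0,0,0]],
], force=8)

```text
clock: 7.38
position: [0.6123, 0.0536, 0.0585]
tcp_rot: [[0.087, 0.996, -0.0], [0.996, -0.087, -0.0], [-0.0, -0.0, -1.0]]
force: [-0.5, 0.1, 0.1]
width: 0.0485
grasp_force: 8.0
```

arm_command([
  [[0.7,0,0,-0.01,0,0,0],[0.7,0,0,-0.03,0,0,0],[0.7,0,0,-0.06,0,0,0],[0.7,0,0,-0.09,0,0,0],[0.7,-0.02,-0.01,-0.1,0,0,0],[0.7,-0.05,-0.023,-0.1,0,0,0],[0.7,-0.083,-0.038,-0.1,0,0,0],[0.7,-0.117,-0.053,-0.1,0,0,0],[0.7,-0.15,-0.068,-0.1,0,0,0],[0.7,-0.183,-0.083,-0.1,0,0,0],[0.7,-0.217,-0.1,-0.1,0,0,0],[0.7,-0.25,-0.115,-0.1,0,0,0],[0.7,-0.283,-0.13,-0.1,0,0,0],[0.7,-0.305,-0.14,-0.08,0,0,0],[0.7,-0.318,-0.145,-0.05,0,0,0],[0.7,-0.318,-0.145,-0.02,0,0,0],[0.7,-0.318,-0.145,0.01,0,0,0],[0.7,-0.318,-0.145,0.03,0,0,0],[0.7,-0.318,-0.145,0.04,0,0,0],[0.7,-0.318,-0.145,0.044,0,0,0]],
])

```text
clock: 9.05
position: [0.4391, -0.2497, 0.0132]
tcp_rot: [[0.087, 0.996, -0.002], [0.996, -0.087, 0.002], [0.002, -0.003, -1.0]]
force: [0.4, 1.1, -0.5]
width: 0.0485
grasp_force: 8.0
```

```bash
python3 lid.py
```

```text
wrist [ 279  219   82   78 4805] [319.1434 257.8893] [array([ 0.4404, -0.233 ]), array([ 0.4407, -0.2291])]
top [185  96  26  21 248] [194.2863 104.1573] [array([0.8743, 0.4443]), array([0.8714, 0.4418])]
scene [153 187  15  12  68] [160.2059 191.75  ] [array([0.8088, 0.4828]), array([0.7953, 0.4856])]
9.2 0.04858680923046509 [-0.4766 -0.0961 -0.0315] [ 0.4412 -0.2512  0.0158]
```

arm_command([
  [[0.7,0,0,0.003,0,0,0],[0.7,0,0,0.005,0,0,0],[0.7,0,0,0.005,0,0,0],[0.7,0,0,0.005,0,0,0],[0,0,0,0.005,0,0,0],[0,0,0,0.005,0,0,0],[0,0,0,0.005,0,0,0],[0,0,0,0.005,0,0,0],[0,0,0,0.005,0,0,0],[0,0,0,0.0,0,0,0],[0,0,0,-0.02,0,0,0],[0,0,0,-0.05,0,0,0],[0,0,0,-0.085,0,0,0],[0,0,0,-0.12,0,0,0],[0,0,0,-0.15,0,0,0],[0,0,0,-0.15,0,0,0]],
])

```text
clock: 10.53
position: [0.4444, -0.2539, 0.1726]
tcp_rot: [[0.087, 0.996, 0.011], [0.996, -0.087, -0.009], [-0.008, 0.012, -1.0]]
force: [0.5, -0.5, 0.5]
width: 0.0939
grasp_force: 0.0
```

```bash
cat >> h.py <<'E'
# FK fit: J1 yaw, J2,J3 pitch, J4 roll, J5 pitch, J6 roll
def fk(j,a):
    h,s,l1,l2x,l2,l3=a
    Y=lambda t:Ro.from_euler('y',t).as_matrix(); Z=lambda t:Ro.from_euler('z',t).as_matrix()
    R=Z(j[0]); p=np.array([0,0,h])+R@[s,0,0]
    R=R@Y(j[1]); p=p+R@[0,0,l1]; R=R@Y(j[2]); p=p+R@[l2x,0,l2]
    R=R@Z(j[3]); R=R@Y(j[4]); p=p+R@[0,0,l3]; R=R@Z(j[5]); return p,R
E
python3 lid.py
python3 - <<'E'
from h import *
np.set_printoptions(precision=4,suppress=True)
o=get_obs(); print(np.round(o["joints"],4),o["position"],np.array(o["tcp_rot"]))
print(fk(o["joints"],[.3,0,.4,0,.4,.2])[1])
c=camera("top")
for k,z in [("pot_mid",.058),("turned_carrier",.055),("other_carrier",.055)]:
    for r in trace(c,k)[:1]:
        q=cv2.minAreaRect(cv2.findNonZero(r["mask"].astype(np.uint8)));print(k,r["p"],np.round(r["box"]),atz(c,q[0],z)[:2])
E
```

```text
wrist [ 294  168   43   43 1421] [314.8388 189.1844] [array([ 0.4417, -0.242 ]), array([ 0.4419, -0.2401])]
top [463 266  19  18 273] [472.1209 274.3663] [array([ 0.4424, -0.239 ]), array([ 0.4427, -0.2365])]
scene [154 187  14  11  63] [160.3492 191.6349] [array([0.8092, 0.4823]), array([0.7956, 0.4852])]
10.6833 0.09383406616177169 [-1.1036  0.8588 -1.0783] [ 0.44   -0.2503  0.1645]
[-0.6884  0.0703  1.7215  0.      1.3497 -0.6012] [ 0.44   -0.2503  0.1645] [[ 0.0871  0.9962  0.0001]
 [ 0.9962 -0.0871 -0.    ]
 [-0.      0.0001 -1.    ]]
[[-0.9962  0.0871  0.0001]
 [ 0.0871  0.9962 -0.    ]
 [-0.0001 -0.     -1.    ]]
pot_mid 0.63 [473. 275.  30.  20.] [ 0.4404 -0.248 ]
turned_carrier 0.73 [381. 206.  36.  26.] [ 0.6145 -0.0299]
other_carrier 0.89 [377. 247.  41.  31.] [ 0.5071 -0.0131]
```

The pot stands upright on the table at about (0.44, -0.24). Next I move in behind the carrier's left end with the fingers half open.

arm_command([
  [[0.5,0.035,0.018,0.0,0,0,0],[0.5,0.07,0.035,0.0,0,0,0],[0.5,0.105,0.053,0.0,0,0,0],[0.5,0.14,0.07,0.0,0,0,0],[0.5,0.175,0.088,0.0,0,0,0],[0.5,0.21,0.106,0.0,0,0,0],[0.5,0.245,0.124,0.0,0,0,0],[0.5,0.28,0.14,0.01,0,0,0],[0.5,0.306,0.154,0.03,0,0,0],[0.5,0.306,0.154,0.06,0,0,0],[0.5,0.306,0.154,0.085,0,0,0],[0.5,0.306,0.154,0.1,0,0,0],[0.5,0.306,0.154,0.107,0,0,0],[0.5,0.306,0.154,0.11,0,0,0],[0.5,0.306,0.154,0.111,0,0,0],[0.5,0.306,0.154,0.112,0,0,0],[0.5,0.306,0.154,0.112,0,0,0]],
])

```text
clock: 12.3
position: [0.6214, 0.0406, 0.0539]
tcp_rot: [[0.088, 0.996, 0.002], [0.996, -0.088, -0.0], [0.0, 0.002, -1.0]]
force: [-0.7, -0.0, 0.0]
width: 0.047
grasp_force: 0.0
```

Run:
```python
from h import *
o=get_obs();print(o["clock"],o["position"],o["force"],o["width"])
c=camera("wrist");a=c["color"];cv2.imwrite('pics/w5.png',cv2.resize(a[150:350,200:440],(720,600)))
for X in [(.618,.016,.055),(.65,.012,.055),(.585,.018,.055)]: print(((proj(c,X)-[200,150])*3).round())
```

```text
12.3 [0.62135854 0.04058539 0.05390051] [-0.71321549 -0.03785517  0.02043644] 0.0470143944299021
[354. 323.]
[480. 327.]
[226. 326.]
```

View pics/w5.png

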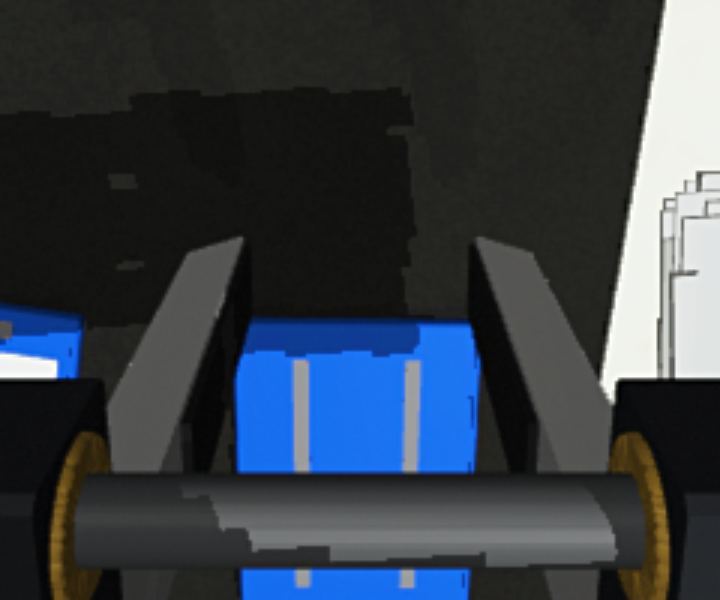

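The carrier's left end (crop row 320) is squarely between and ahead of the fingertips. I lower 2 mm and push.

arm_command([
  [[0.6,0,-0.001,0.002,0,0,0],[0.6,-0.004,-0.001,0.002,0,0,0],[0.6,-0.009,-0.001,0.002,0,0,0],[0.6,-0.013,-0.001,0.002,0,0,0],[0.6,-0.017,-0.001,0.002,0,0,0],[0.6,-0.021,-0.001,0.002,0,0,0],[0.6,-0.025,-0.001,0.002,0,0,0],[0.6,-0.029,-0.001,0.002,0,0,0],[0.6,-0.033,-0.001,0.002,0,0,0],[0.6,-0.037,-0.001,0.002,0,0,0],[0.6,-0.041,-0.001,0.002,0,0,0],[0.6,-0.045,-0.001,0.002,0,0,0],[0.6,-0.049,-0.001,0.002,0,0,0],[0.6,-0.053,-0.001,0.002,0,0,0],[0.6,-0.055,-0.001,0.002,0,0,0],[0.6,-0.055,-0.001,0.002,0,0,0],[0.6,-0.055,-0.001,0.002,0,0,0]],
])

```text
clock: 13.77
position: [0.6145, -0.0139, 0.0505]
tcp_rot: [[0.087, 0.996, 0.0], [0.996, -0.087, 0.0], [0.0, -0.0, -1.0]]
force: [0.6, 0.5, 0.4]
width: 0.0379
grasp_force: 0.0
```

```bash
cat > car.py <<'E'
from h import *
np.set_printoptions(precision=4,suppress=True)
o=get_obs();print(o["clock"],o["position"],o["force"],o["width"])
wx=np.array([.1615,.9869]); wy=np.array([-.9869,.1615]); w=np.array([.5685,.0153])
for n in ("top","wrist"):
    c=camera(n); cv2.imwrite(f"pics/last_{n}.png",c["color"])
    hsv=cv2.cvtColor(c["color"],cv2.COLOR_BGR2HSV); m=((hsv[...,0]>105)&(hsv[...,0]<125)&(hsv[...,1]>150)&(hsv[...,2]>60)).astype(np.uint8)
    for k in ("turned_carrier","other_carrier"):
      for r in trace(c,k)[:1]:
        q=cv2.minAreaRect(cv2.findNonZero(r["mask"].astype(np.uint8))); b=[atz(c,p,.055)[:2] for p in cv2.boxPoints(q)]
        print(n,k,round(r["p"],2),atz(c,q[0],.055)[:2],[np.array([wx@(p-w),wy@(p-w)]).round(4).tolist() for p in b])
E
python3 car.py
```

```text
13.7667 [ 0.6145 -0.0139  0.0505] [0.5634 0.5147 0.4039] 0.037939359202993156
top turned_carrier 0.57 [0.8259 0.1554] [[0.2166, -0.2685], [0.1565, -0.2776], [0.1434, -0.1947], [0.2029, -0.1856]]
top other_carrier 0.53 [ 0.5234 -0.029 ] [[-0.0195, 0.046], [-0.0188, 0.0328], [-0.0824, 0.0287], [-0.083, 0.0419]]
wrist turned_carrier 0.78 [0.7905 0.1148] [[0.1278, -0.174], [0.1357, -0.1718], [0.1403, -0.2316], [0.1324, -0.2345]]
wrist other_carrier 0.65 [0.5653 0.0298] [[-0.0869, 0.1524], [0.0974, 0.109], [0.0959, -0.1143], [-0.0952, -0.1296]]
```

arm_command([
  [[0.6,-0.003,0,0,0,0,0],[0.6,-0.006,0,0,0,0,0],[0.6,-0.007,0,0,0,0,0],[0.6,-0.007,0,0,0,0,0],[0.6,0.003,0,0,0,0,0],[0.6,0.02,0,-0.02,0,0,0],[0.6,0.04,0,-0.06,0,0,0],[0.6,0.06,0,-0.1,0,0,0],[0.6,0.06,0,-0.14,0,0,0],[0.6,0.06,0,-0.15,0,0,0],[0.6,0.06,0,-0.15,0,0,0]],
])

```text
clock: 14.98
position: [0.6236, 0.0473, 0.2073]
tcp_rot: [[0.086, 0.996, 0.012], [0.996, -0.086, -0.0], [0.001, 0.012, -1.0]]
force: [0.9, 1.2, 1.2]
width: 0.0379
grasp_force: 0.0
```

```bash
python3 car.py;python3 -c "
import cv2;a=cv2.imread('pics/last_wrist.png');cv2.imwrite('pics/w6.png',cv2.resize(a[150:350,200:440],(720,600)))"
```

```text
14.9833 [0.6236 0.0473 0.2073] [0.9155 1.1534 1.1818] 0.03792961439862081
top turned_carrier 0.98 [ 0.613  -0.0323] [[-0.01, -0.0796], [-0.0606, -0.0875], [-0.0693, -0.0238], [-0.0191, -0.0159]]
top other_carrier 0.82 [ 0.5138 -0.0097] [[0.0076, 0.085], [0.0136, 0.0242], [-0.0748, 0.0147], [-0.0801, 0.0755]]
wrist turned_carrier 0.97 [0.8142 0.1545] [[0.198, -0.1705], [0.2102, -0.2521], [0.1553, -0.2715], [0.1422, -0.1861]]
wrist other_carrier 0.74 [ 0.5067 -0.0099] [[-0.0803, 0.0969], [0.0115, 0.0843], [0.008, 0.0193], [-0.0846, 0.0276]]
```

View pics/w6.png

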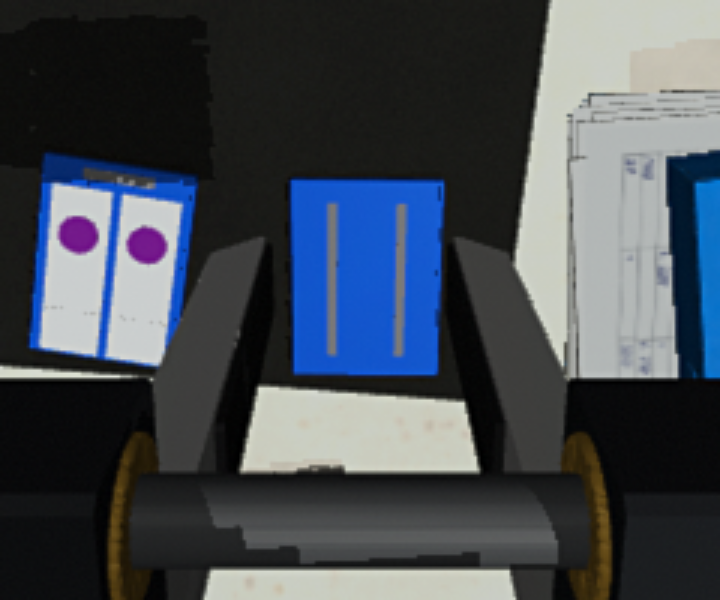

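The carrier still lies inside the front edge: its front end is at crop row 375 and the warmer edge at about row 390. I'll measure how far it actually moved.

Run:
```python
from h import *
np.set_printoptions(precision=4,suppress=True)
c=camera("wrist"); o=get_obs(); print(o["position"],o["joints"]); 
wx=np.array([.1615,.9869]); wy=np.array([-.9869,.1615]); w=np.array([.5685,.0153])
f=lambda u,v,z: atz(c,(200+u/3,150+v/3),z)[:2]
# picture pose may have settled; refind blue
hsv=cv2.cvtColor(c["color"],cv2.COLOR_BGR2HSV)
m=((hsv[...,0]>100)&(hsv[...,0]<128)&(hsv[...,1]>140)&(hsv[...,2]>120)).astype(np.uint8)
n,l,st,ce=cv2.connectedComponentsWithStats(m); i=l[250,325]; i=i if i else l[250,310]
q=cv2.boxPoints(cv2.minAreaRect(cv2.findNonZero((l==i).astype(np.uint8))))
print(st[i]); P=[atz(c,p,.055)[:2] for p in q]; print(np.array(P)); print([np.array([wx@(p-w),wy@(p-w)]) for p in P])
for u,v in [(0,365),(260,385),(465,400)]: p=f(u,v,.05); print("edge",p,wx@(p-w),wy@(p-w))
```

```text
[0.6182 0.0459 0.1979] [-0.0655  0.2895  1.395   0.0001  1.4618  0.0222]
[ 298  210   51   65 2917]
[[ 0.5785 -0.0699]
 [ 0.5879  0.018 ]
 [ 0.6498  0.0127]
 [ 0.6443 -0.0755]]
[array([-0.0825, -0.0236]), array([ 0.0058, -0.0187]), array([ 0.0105, -0.0806]), array([-0.0774, -0.0894])]
edge [ 0.4473 -0.058 ] -0.091926380853603 0.1077608657546087
edge [ 0.5619 -0.0778] -0.09292018651399449 -0.008512238913038341
edge [ 0.6531 -0.0931] -0.09332416553809011 -0.10099951173314412
```

The carrier did not move, so the half-open fingertips must ride higher than the nominal TCP. I'll touch the rubber beyond the carrier's end to find their real height.

arm_command([
  [[0.6,0,0,0.04,0,0,0],[0.6,0,0,0.08,0,0,0],[0.6,0,0,0.115,0,0,0],[0.6,0,0,0.135,0,0,0],[0.6,0,0,0.145,0,0,0],[0.6,0,0,0.149,0,0,0],[0.6,0,0,0.15,0,0,0],[0.6,0,0,0.151,0,0,0],[0.6,0,0,0.152,0,0,0],[0.6,0,0,0.152,0,0,0]],
])

```text
clock: 16.17
position: [0.6212, 0.0459, 0.0504]
tcp_rot: [[0.087, 0.996, 0.003], [0.996, -0.087, -0.0], [0.0, 0.003, -1.0]]
force: [0.1, 0.0, 1.2]
width: 0.0377
grasp_force: 0.0
```

arm_command([
  [[0.6,0,0,0.001,0,0,0],[0.6,0,0,0.002,0,0,0],[0.6,0,0,0.002,0,0,0]],
])

```text
clock: 16.42
position: [0.6198, 0.046, 0.0469]
tcp_rot: [[0.087, 0.996, 0.001], [0.996, -0.087, -0.0], [0.0, 0.001, -1.0]]
force: [-0.5, -0.1, -0.1]
width: 0.0381
grasp_force: 0.0
```

arm_command([
  [[0.6,0,0,0.001,0,0,0],[0.6,0,0,0.002,0,0,0],[0.6,0,0,0.002,0,0,0]],
])

```text
clock: 16.67
position: [0.6194, 0.046, 0.0443]
tcp_rot: [[0.087, 0.996, -0.001], [0.996, -0.087, 0.0], [0.0, -0.001, -1.0]]
force: [0.2, -0.9, 0.7]
width: 0.0375
grasp_force: 0.0
```

arm_command([
  [[0.6,0,0,0.001,0,0,0],[0.6,0,0,0.002,0,0,0],[0.6,0,0,0.003,0,0,0],[0.6,0,0,0.003,0,0,0]],
])

```text
clock: 17.0
position: [0.6194, 0.046, 0.0412]
tcp_rot: [[0.087, 0.996, -0.001], [0.996, -0.087, 0.0], [-0.0, -0.001, -1.0]]
force: [0.4, -0.2, -0.2]
width: 0.0378
grasp_force: 0.0
```

arm_command([
  [[0.6,0,0,0.001,0,0,0],[0.6,0,0,0.002,0,0,0],[0.6,0,0,0.003,0,0,0],[0.6,0,0,0.004,0,0,0],[0.6,0,0,0.004,0,0,0]],
])

```text
clock: 17.42
position: [0.6194, 0.046, 0.0372]
tcp_rot: [[0.087, 0.996, -0.001], [0.996, -0.087, 0.0], [0.0, -0.001, -1.0]]
force: [-0.2, 0.4, -0.1]
width: 0.0377
grasp_force: 0.0
```

Run:
```python
from h import *
np.set_printoptions(precision=4,suppress=True)
t=camera("top"); s=camera("scene"); w=camera("wrist")
def tri(a,pa,b,pb):
    P=lambda c:np.array(c["mtx"])@np.c_[np.array(c["R"]),np.array(c["t"])]
    X=cv2.triangulatePoints(P(a),P(b),np.array(pa,float).reshape(2,1),np.array(pb,float).reshape(2,1)); return (X[:3]/X[3]).ravel()
T=lambda u,v:(280+u/4,140+v/4); S=lambda u,v:(240+u/4,130+v/4)
for a,b in [((455,538),(717,347)),((162,490),(452,415)),((217,143),(303,232)),((303,467),(560,350)),((443,500),(683,325)),((284,260),(428,195))]: print(tri(t,T(*a),s,S(*b)))
o=get_obs();print(o["position"],proj(w,o["position"]),proj(w,o["position"]+np.array([0,0,.015])))
cv2.imwrite("pics/last_wrist.png",w["color"])
g=cv2.cvtColor(w["color"],cv2.COLOR_BGR2GRAY)
for r in range(200,262,3): print(r,''.join('#' if 60<v else '.' for v in g[r,270:370:1]))
```

```text
[ 0.442  -0.058   0.0441]
[0.474  0.1283 0.0429]
[0.6973 0.0908 0.0447]
[0.4865 0.037  0.0501]
[ 0.466  -0.0501  0.05  ]
[0.6126 0.0502 0.1043]
[0.6197 0.046  0.0375] [319.751  226.7075] [319.7858 234.113 ]
200 ....................................................................................................
203 ....................................................................................................
206 ....................................................................................................
209 ....................................................................................................
212 ....................................................................................................
215 ....................................................................................................
218 ....................................................................................................
221 ....................................................................................................
224 .................................................
[... 611 characters left out ...]
.......................................................###############
245 ##############........................................................................##############
248 #############..........................................................................#############
251 ############............................................................................############
254 ###########.............................................................................############
257 ##########...............................................................................###########
260 #########.................................................................................##########
```

arm_command([
  [[0.6,0,0,0.001,0,0,0],[0.6,0,0,0.002,0,0,0],[0.6,0,0,0.003,0,0,0],[0.6,0,0,0.004,0,0,0],[0.6,0,0,0.004,0,0,0]],
])

```text
clock: 17.98
position: [0.6194, 0.046, 0.0332]
tcp_rot: [[0.087, 0.996, -0.001], [0.996, -0.087, 0.0], [-0.0, -0.001, -1.0]]
force: [1.3, -0.4, 0.7]
width: 0.0374
grasp_force: 0.0
```

arm_command([
  [[0.6,0,0,0.001,0,0,0],[0.6,0,0,0.002,0,0,0],[0.6,0,0,0.003,0,0,0],[0.6,0,0,0.003,0,0,0]],
])

```text
clock: 18.32
position: [0.6195, 0.046, 0.0303]
tcp_rot: [[0.087, 0.996, -0.0], [0.996, -0.087, 0.0], [-0.0, -0.0, -1.0]]
force: [1.0, -0.2, -0.1]
width: 0.0375
grasp_force: 0.0
```

arm_command([
  [[0.6,0,0,0.001,0,0,0],[0.6,0,0,0.002,0,0,0],[0.6,0,0,0.003,0,0,0],[0.6,0,0,0.003,0,0,0]],
])

```text
clock: 18.65
position: [0.6195, 0.046, 0.0273]
tcp_rot: [[0.087, 0.996, -0.0], [0.996, -0.087, 0.0], [0.0, -0.0, -1.0]]
force: [-0.4, 0.3, -0.4]
width: 0.0377
grasp_force: 0.0
```

Run:
```python
from h import *
c=camera("wrist"); s=camera("scene"); o=get_obs()
q=np.zeros((600,800,3),np.uint8); q[:,:400]=cv2.resize(s["color"][140:215,315:365],(400,600),interpolation=cv2.INTER_CUBIC); q[:400,400:]=cv2.resize(c["color"][190:290,270:370],(400,400),interpolation=cv2.INTER_CUBIC)
for d in (0,.02,.03):
    for sx in (-.019,.019):
        X=o["position"]+np.array([sx,0,d]); print(d,sx,"scene",((proj(s,X)-[315,140])*8).round(),"wrist",((proj(c,X)-[270,190])*4).round(), ((proj(c,X+np.array([0,.008,0]))-[270,190])*4).round())
cv2.imwrite("pics/m7.png",q)
```

```text
0 -0.019 scene [278. 519.] wrist [ 99. 155.] [ 94. 115.]
0 0.019 scene [213. 468.] wrist [301. 139.] [298.  98.]
0.02 -0.019 scene [282. 469.] wrist [ 90. 197.] [ 84. 153.]
0.02 0.019 scene [216. 418.] wrist [311. 178.] [308. 134.]
0.03 -0.019 scene [284. 444.] wrist [ 84. 220.] [ 79. 175.]
0.03 0.019 scene [217. 393.] wrist [316. 201.] [313. 155.]
```

View pics/m7.png

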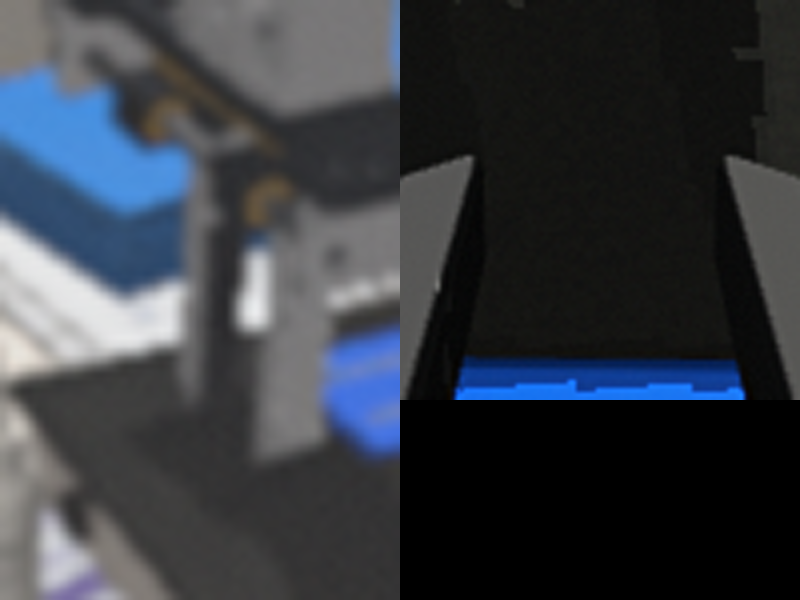

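The scene view shows the fingertips about 25 mm above the reported TCP and almost on the rubber, at crop (290,455) and (195,405). I go on to contact.

arm_command([
  [[0.6,0,0,0.001,0,0,0],[0.6,0,0,0.0015,0,0,0],[0.6,0,0,0.002,0,0,0],[0.6,0,0,0.002,0,0,0]],
])

```text
clock: 19.08
position: [0.6196, 0.046, 0.0254]
tcp_rot: [[0.087, 0.996, -0.0], [0.996, -0.087, 0.0], [0.0, -0.0, -1.0]]
force: [0.2, 0.2, -0.2]
width: 0.0377
grasp_force: 0.0
```

arm_command([
  [[0.6,0,0,0.001,0,0,0],[0.6,0,0,0.0015,0,0,0],[0.6,0,0,0.0015,0,0,0]],
])

```text
clock: 19.33
position: [0.6196, 0.046, 0.0239]
tcp_rot: [[0.087, 0.996, -0.0], [0.996, -0.087, 0.0], [-0.0, -0.0, -1.0]]
force: [0.2, 0.1, 0.1]
width: 0.0376
grasp_force: 0.0
```

arm_command([
  [[0.6,0,0,0.001,0,0,0],[0.6,0,0,0.0015,0,0,0],[0.6,0,0,0.0015,0,0,0]],
])

```text
clock: 19.58
position: [0.6196, 0.046, 0.0224]
tcp_rot: [[0.087, 0.996, -0.0], [0.996, -0.087, 0.0], [-0.0, -0.0, -1.0]]
force: [-0.0, 0.5, -0.8]
width: 0.0376
grasp_force: 0.0
```

arm_command([
  [[0.6,0,0,0.001,0,0,0],[0.6,0,0,0.002,0,0,0],[0.6,0,0,0.002,0,0,0]],
])

```text
clock: 19.83
position: [0.6199, 0.0459, 0.0214]
tcp_rot: [[0.087, 0.996, 0.0], [0.996, -0.087, -0.0], [-0.0, 0.0, -1.0]]
force: [-1.5, -0.3, 3.7]
width: 0.0377
grasp_force: 2.3
```

Contact at a reported z of 0.0215, so the real fingertips sit 28.5 mm behind the reported TCP. I raise 2.5 mm and push.

arm_command([
  [[0.6,0,0,-0.0025,0,0,0],[0.6,-0.005,0,-0.0025,0,0,0],[0.6,-0.01,0,-0.0025,0,0,0],[0.6,-0.015,0,-0.0025,0,0,0],[0.6,-0.019,0,-0.0025,0,0,0],[0.6,-0.023,0,-0.0025,0,0,0],[0.6,-0.027,0,-0.0025,0,0,0],[0.6,-0.031,0,-0.0025,0,0,0],[0.6,-0.035,0,-0.0025,0,0,0],[0.6,-0.039,0,-0.0025,0,0,0],[0.6,-0.043,0,-0.0025,0,0,0],[0.6,-0.047,0,-0.0025,0,0,0],[0.6,-0.051,0,-0.0025,0,0,0],[0.6,-0.055,0,-0.0025,0,0,0],[0.6,-0.058,0,-0.0025,0,0,0],[0.6,-0.06,0,-0.0025,0,0,0],[0.6,-0.06,0,-0.0025,0,0,0],[0.6,-0.06,0,-0.0025,0,0,0]],
])

```text
clock: 21.33
position: [0.6145, -0.014, 0.0231]
tcp_rot: [[0.087, 0.996, 0.0], [0.996, -0.087, -0.0], [-0.0, 0.0, -1.0]]
force: [1.4, 0.5, -0.7]
width: 0.0378
grasp_force: 0.0
```

```bash
cat > car2.py <<'E'
from h import *
np.set_printoptions(precision=4,suppress=True)
o=get_obs();print(o["clock"],o["position"],o["force"])
c=camera("wrist"); cv2.imwrite("pics/last_wrist.png",c["color"])
wx=np.array([.1615,.9869]); wy=np.array([-.9869,.1615]); w=np.array([.5685,.0153])
hsv=cv2.cvtColor(c["color"],cv2.COLOR_BGR2HSV)
m=((hsv[...,0]>100)&(hsv[...,0]<128)&(hsv[...,1]>140)&(hsv[...,2]>60)).astype(np.uint8)
n,l,st,ce=cv2.connectedComponentsWithStats(m)
for i in np.argsort(-st[1:,4])[:5]+1:
    q=cv2.boxPoints(cv2.minAreaRect(cv2.findNonZero((l==i).astype(np.uint8)))); P=[atz(c,p,.055)[:2] for p in q]
    print(st[i],[[round(float(wx@(p-w)),4),round(float(wy@(p-w)),4)] for p in P], np.mean(P,0))
E
python3 car2.py
```

```text
21.3333 [ 0.6145 -0.014   0.0231] [ 1.4066  0.5414 -0.6671]
[  508   168   132   140 14273] [[0.0361, -0.1597], [0.042, -0.2385], [-0.052, -0.2732], [-0.0587, -0.1831]] [ 0.778  -0.0273]
[ 102  180  108  128 3460] [[0.0103, 0.0853], [0.0172, 0.0206], [-0.0715, 0.0201], [-0.0794, 0.0932]] [ 0.5095 -0.0063]
[ 279  257   81   51 3152] [[-0.0328, -0.0242], [-0.0289, -0.0765], [-0.0664, -0.0806], [-0.0705, -0.0257]] [ 0.6116 -0.042 ]
[ 278  339   89   32 2497] [[-0.0967, -0.026], [-0.092, -0.0885], [-0.119, -0.0917], [-0.1238, -0.027]] [ 0.6086 -0.1006]
[507 339  35  50 752] [[-0.0846, -0.1887], [-0.0828, -0.2129], [-0.1258, -0.2248], [-0.1277, -0.1993]] [ 0.7552 -0.1219]
```

The carrier now overhangs by about 28 mm. I push 6 mm more, retreat up, then swing round to the right with the tool tilted 60° so the fingers point left and down.

arm_command([
  [[0.6,-0.003,0,0,0,0,0],[0.6,-0.006,0,0,0,0,0],[0.6,-0.006,0,0,0,0,0],[0.6,-0.001,0,0,0,0,0],[0.6,0.01,0,-0.01,0,0,0],[0.6,0.015,0,-0.05,0,0,0],[0.6,0.015,0,-0.09,0,0,0],[0.6,0.015,0,-0.13,0,0,0],[0.6,0.0,0,-0.17,0,0,0],[0.6,-0.03,0,-0.19,0,6,0],[0.6,-0.06,0,-0.19,0,12,0],[0.6,-0.09,0,-0.19,0,18,0],[0.6,-0.12,0,-0.19,0,24,0],[0.6,-0.145,0,-0.19,0,30,0],[0.6,-0.145,0,-0.19,0,36,0],[0.6,-0.145,0,-0.19,0,42,0],[0.6,-0.145,0,-0.19,0,48,0],[0.6,-0.145,0,-0.18,0,54,0],[0.6,-0.145,0,-0.17,0,60,0],[0.6,-0.145,0.002,-0.16,0,60,0]],
])

```text
clock: 23.05
position: [0.6017, -0.1591, 0.1773]
tcp_rot: [[0.053, 0.996, 0.074], [0.491, -0.09, 0.866], [0.869, -0.009, -0.494]]
force: [-0.1, 0.8, -1.0]
width: 0.0375
grasp_force: 0.0
```

```bash
cat > car3.py <<'E'
from h import *
np.set_printoptions(precision=4,suppress=True)
c=camera("top"); o=get_obs();print(o["clock"],o["position"],o["force"],np.array(o["tcp_rot"])[:,2],o["joints"])
wx=np.array([.1615,.9869]); wy=np.array([-.9869,.1615]); w=np.array([.5685,.0153])
for k in ("turned_carrier","other_carrier"):
  for r in trace(c,k)[:1]:
    q=cv2.minAreaRect(cv2.findNonZero(r["mask"].astype(np.uint8))); b=[atz(c,p,.055)[:2] for p in cv2.boxPoints(q)]
    print(k,round(r["p"],2),atz(c,q[0],.055)[:2],[np.array([wx@(p-w),wy@(p-w)]).round(4).tolist() for p in b])
cv2.imwrite("pics/last_top.png",c["color"])
E
python3 car3.py; python3 car2.py
```

```text
23.1 [ 0.6021 -0.1578  0.1768] [-0.1193  0.4178 -1.5257] [ 0.0724  0.8651 -0.4963] [-0.8093  0.737   1.1818  0.7749  1.9524 -0.7002]
turned_carrier 0.61 [ 0.6114 -0.0759] [[-0.0405, -0.0214], [-0.0359, -0.0852], [-0.1258, -0.0929], [-0.1298, -0.0292]]
other_carrier 0.91 [ 0.5067 -0.0142] [[0.0087, 0.087], [0.0033, 0.019], [-0.087, 0.0253], [-0.081, 0.093]]
23.2 [ 0.6039 -0.1574  0.1828] [-0.0814  0.6216  1.4165]
[  410   177   150   131 11182] [[0.0059, -0.1583], [0.1436, -0.2812], [-0.1226, -0.3403], [-0.1844, -0.2503]] [ 0.8163 -0.0651]
[ 292  215   56   60 2835] [[-0.0395, -0.0155], [-0.0338, -0.0901], [-0.1249, -0.0911], [-0.1297, -0.0284]] [ 0.6108 -0.0747]
[205 186  67  55 765] [[-0.0794, 0.0928], [0.0395, 0.0964], [0.0044, 0.02], [-0.1024, 0.0296]] [ 0.504  -0.0091]
[ 88 251  47  24 519] [[-0.1281, 0.2173], [-0.1082, 0.172], [-0.1321, 0.1538], [-0.1504, 0.1975]] [ 0.3648 -0.0828]
[110 276  14  14  88] [[-0.1553, 0.1737], [-0.1464, 0.1637], [-0.1567, 0.1529], [-0.1652, 0.1627]] [ 0.3822 -0.1122]
```

```bash
cat > lift.py <<'E'
from h import *
C=np.array([.611,-.0755]); cd=np.array([.087,.9962]); ed=np.array([.9962,-.087])
cs,sn=np.cos(np.pi/6),.5
def tcp(s,z): # Q -> tcp in (s,z)
    return np.array([s,z])-.008*np.array([sn,cs])+.0285*np.array([cs,-sn])
def rows(cmd,Qs):
    d=np.array(cmd[:2])-C; s0=cd@d; e0=ed@d
    for Q in Qs:
        t=tcp(*Q); ds,dz=t[0]-s0,t[1]-cmd[2]; print(np.round(Q,3),np.round([sn*ds+cs*dz,-e0,cs*ds-sn*dz],4).tolist())
arc=lambda f:(.045-.072*np.cos(np.radians(f)),.05+.072*np.sin(np.radians(f)))
E
python3 - <<'E'
from lift import *
rows((.6039,-.1586,.183),[(-.085,.10),(-.085,.05),(-.085,.031),(-.06,.031),(-.04,.031),(-.028,.031)])
print(); t=tcp(-.028,.031); p=C+cd*t[0]; rows((p[0],p[1],t[1]),[(-.027,.04),(-.027,.048)]+[arc(f) for f in range(4,110,4)])
E
```

```text
[-0.085  0.1  ] [-0.0807, -0.0002, 0.0686]
[-0.085  0.05 ] [-0.124, -0.0002, 0.0936]
[-0.085  0.031] [-0.1404, -0.0002, 0.1031]
[-0.06   0.031] [-0.1279, -0.0002, 0.1248]
[-0.04   0.031] [-0.1179, -0.0002, 0.1421]
[-0.028  0.031] [-0.1119, -0.0002, 0.1525]

[-0.027  0.04 ] [0.0083, 0.0, -0.0036]
[-0.027  0.048] [0.0152, 0.0, -0.0076]
[-0.027  0.055] [0.0214, 0.0, -0.011]
[-0.026  0.06 ] [0.026, 0.0, -0.013]
[-0.025  0.065] [0.0307, 0.0, -0.0148]
[-0.024  0.07 ] [0.0355, 0.0, -0.0161]
[-0.023  0.075] [0.0405, 0.0, -0.0172]
[-0.021  0.079] [0.0454, 0.0, -0.0179]
[-0.019  0.084] [0.0504, 0.0, -0.0182]
[-0.016  0.088] [0.0555, 0.0, -0.0182]
[-0.013  0.092] [0.0605, 0.0, -0.0179]
[-0.01   0.096] [0.0655, 0.0, -0.0172]
[-0.007  0.1  ] [0.0704, 0.0, -0.0161]
[-0.003  0.104] [0.0752, 0.0, -0.0148]
[0.001 0.107] [0.0799, 0.0, -0.013]
[0.005 0.11 ] [0.0845, 0.0, -0.011]
[0.009 0.112] [0.089, 0.0, -0.0086]
[0.013 0.115] [0.0932, 0.0, -0.006]
[0.018 0.117] [0.0973, 0.0, -0.003]
[0.023 0.118] [0.1011, 0.0, 0.0002]
[0.028 0.12 ] [0.1047, 0.0, 0.0037]
[0.032 0.121] [0.1081, 0.0, 0.0074]
[0.037 0.122] [0.1112, 0.0, 0.0114]
[0.042 0.122] [0.114, 0.0, 0.0156]
[0.048 0.122] [0.1165, 0.0, 0.0199]
[0.053 0.122] [0.1187, 0.0, 0.0244]
[0.058 0.121] [0.1206, 0.0, 0.0291]
[0.062 0.12 ] [0.1222, 0.0, 0.0339]
[0.067 0.118] [0.1234, 0.0, 0.0388]
```

arm_command([
  [[0.6,-0.04,0,0.034,0,0,0],[0.6,-0.08,0,0.068,0,0,0],[0.6,-0.105,0,0.082,0,0,0],[0.6,-0.124,0,0.094,0,0,0],[0.6,-0.134,0,0.1,0,0,0],[0.6,-0.14,0,0.103,0,0,0],[0.6,-0.14,0,0.103,0,0,0]],
])

```text
clock: 23.83
position: [0.6065, -0.1394, 0.0118]
tcp_rot: [[0.041, 0.996, 0.075], [0.5, -0.086, 0.862], [0.865, 0.002, -0.501]]
force: [-1.1, 0.3, 0.6]
width: 0.0376
grasp_force: 0.0
```

Run:
```python
from h import *
np.set_printoptions(precision=4,suppress=True)
c=camera("wrist"); o=get_obs(); print(o["position"],o["force"],o["ft_torque"])
R=np.array(o["tcp_rot"]);tip=o["position"]-.0285*R[:,2]; print("tip",tip)
for s in (-1,1):print(proj(c,tip+R[:,1]*.019*s+R[:,0]*.008),proj(c,o["position"]+R[:,1]*.019*s+R[:,0]*.008))
g=cv2.cvtColor(c["color"],cv2.COLOR_BGR2GRAY)
for q in range(222,250,2): print(q,''.join('#' if v>150 else '+' if v>70 else '.' for v in g[q,270:370]))
```

```text
[ 0.607  -0.1401  0.0128] [ 0.3011 -0.6701 -0.1835] [-0.335  -0.0448 -0.0176]
tip [ 0.6049 -0.1646  0.0271]
[291.2075 231.6685] [294.8006 217.691 ]
[350.1612 231.6638] [346.3269 217.6844]
222 ####################################################################################################
224 ####################################################################################################
226 ####################################################################################################
228 ####################################################################################################
230 ##################+##############################################################+##################
232 #################+...##########################################################...+#################
234 #################....##########################################################....#################
236 ################+....##########################################################....+################
238 ###############+.....##########################################################.....+###############
240 ###############+.....##########################################################......###############
242 ##############+......#########################################################+......+##############
244 ##############.......#########################################################+.......##############
246 #############+.......#########################################################+.......+#############
248 ############+........#########################################################+........+############
```

The tip projection (row 231.7) matches the picture (row about 230), which confirms the offset. I advance under the overhang.

arm_command([
  [[0.6,0.007,0,0.012,0,0,0],[0.6,0.014,0,0.025,0,0,0],[0.6,0.021,0,0.037,0,0,0],[0.6,0.028,0,0.049,0,0,0],[0.6,0.028,0,0.049,0,0,0],[0.6,0.028,0,0.049,0,0,0]],
])

```text
clock: 24.38
position: [0.6101, -0.0813, 0.0104]
tcp_rot: [[0.043, 0.996, 0.073], [0.498, -0.085, 0.863], [0.866, -0.0, -0.5]]
force: [0.7, -0.5, 0.7]
width: 0.0375
grasp_force: 0.0
```

```bash
python3 car3.py
```

```text
24.4333 [ 0.6104 -0.0823  0.0103] [0.5523 0.1863 0.6546] [ 0.0746  0.8627 -0.5002] [-0.7261  0.8962  1.3068  0.7751  1.6926 -0.8607]
turned_carrier 0.74 [ 0.6112 -0.0756] [[-0.0407, -0.0196], [-0.0347, -0.0847], [-0.1251, -0.0943], [-0.1304, -0.0292]]
other_carrier 0.76 [ 0.5071 -0.0129] [[0.0109, 0.0856], [0.0041, 0.018], [-0.0866, 0.0263], [-0.0792, 0.0936]]
```

arm_command([
  [[0.6,0.004,0,-0.002,0,0,0],[0.6,0.008,0,-0.004,0,0,0],[0.6,0.012,0,-0.006,0,0,0],[0.6,0.0155,0,-0.008,0,0,0],[0.6,0.0185,0,-0.0095,0,0,0],[0.6,0.0215,0,-0.011,0,0,0],[0.6,0.026,0,-0.013,0,0,0],[0.6,0.0305,0,-0.015,0,0,0],[0.6,0.0355,0,-0.016,0,0,0],[0.6,0.0405,0,-0.017,0,0,0],[0.6,0.0455,0,-0.018,0,0,0],[0.6,0.05,0,-0.018,0,0,0],[0.6,0.055,0,-0.018,0,0,0],[0.6,0.06,0,-0.018,0,0,0]],
])

```text
clock: 25.7
position: [0.6117, -0.0685, 0.0714]
tcp_rot: [[0.044, 0.996, 0.076], [0.498, -0.087, 0.863], [0.866, -0.0, -0.5]]
force: [0.6, -0.4, -0.8]
width: 0.0376
grasp_force: 0.2
```

```bash
cat > ang.py <<'E'
from h import *
np.set_printoptions(precision=4,suppress=True)
o=get_obs();print(o["clock"],o["position"],o["force"])
C=np.array([.611,-.0755]); cd=np.array([.087,.9962]); ed=np.array([.9962,-.087])
for n in ("top","scene"):
    c=camera(n); r=trace(c,"turned_carrier")
    for q in r[:2]:
        m=q["mask"]; print(n,round(q["p"],2),np.round(q["box"]),int(m.sum()))
    def poly(th,s0):
        P=[];
        for rr,e in [(0,-.032),(.09,-.032),(.09,.032),(0,.032)]:
            s=s0-rr*np.cos(th); z=.05+rr*np.sin(th); P.append(proj(c,np.r_[C+cd*s+ed*e,z]))
        return np.round(P).astype(np.int32)
    best=[]
    if r:
        # blue pixels in region near the warmer's far half
        hsv=cv2.cvtColor(c["color"],cv2.COLOR_BGR2HSV)
        B=((hsv[...,0]>100)&(hsv[...,0]<128)&(hsv[...,1]>140)&(hsv[...,2]>50))|r[0]["mask"]
        for t in range(0,181,5):
            for s0 in (.035,.045,.055,.065):
                M=cv2.fillPoly(np.zeros((400,640),np.uint8),[poly(np.radians(t),s0)],1)>0
                m=r[0]["mask"]; best.append(((M&m).sum()/max(1,(M|m).sum()),t,s0))
        print(n,[tuple(np.round(b,2)) for b in sorted(best)[-4:]])
    cv2.imwrite(f"pics/last_{n}.png",c["color"])
E
python3 ang.py
```

```text
25.7 [ 0.6117 -0.0685  0.0714] [ 0.6423 -0.4269 -0.784 ]
top 0.79 [398. 204.  34.  26.] 842
top 0.72 [308. 126.  31.  34.] 729
top [(np.float64(0.88), np.float64(30.0), np.float64(0.04)), (np.float64(0.92), np.float64(45.0), np.float64(0.04)), (np.float64(0.94), np.float64(35.0), np.float64(0.04)), (np.float64(0.94), np.float64(40.0), np.float64(0.04))]
scene 0.81 [380. 176.  36.  26.] 543
scene 0.59 [272. 184.  25.  20.] 322
scene [(np.float64(0.81), np.float64(40.0), np.float64(0.04)), (np.float64(0.81), np.float64(45.0), np.float64(0.04)), (np.float64(0.83), np.float64(40.0), np.float64(0.06)), (np.float64(0.84), np.float64(35.0), np.float64(0.06))]
```

arm_command([
  [[0.6,0.0055,0,0.001,0,0,0],[0.6,0.0105,0,0.002,0,0,0],[0.6,0.015,0,0.003,0,0,0],[0.6,0.02,0,0.005,0,0,0],[0.6,0.0245,0,0.007,0,0,0],[0.6,0.029,0,0.0095,0,0,0],[0.6,0.033,0,0.012,0,0,0],[0.6,0.037,0,0.015,0,0,0],[0.6,0.041,0,0.018,0,0,0],[0.6,0.041,0,0.018,0,0,0]],
])

```text
clock: 26.73
position: [0.6148, -0.0317, 0.0981]
tcp_rot: [[0.043, 0.996, 0.075], [0.498, -0.086, 0.863], [0.866, 0.0, -0.5]]
force: [0.1, 0.2, -0.4]
width: 0.0377
grasp_force: 0.1
```

```bash
python3 ang.py
```

```text
26.7333 [ 0.6148 -0.0317  0.0981] [ 0.1374  0.2054 -0.3837]
top 0.92 [389. 203.  19.  26.] 420
top 0.9 [309. 127.  28.  30.] 747
top [(np.float64(0.71), np.float64(80.0), np.float64(0.04)), (np.float64(0.75), np.float64(65.0), np.float64(0.06)), (np.float64(0.8), np.float64(70.0), np.float64(0.04)), (np.float64(0.89), np.float64(75.0), np.float64(0.04))]
scene 0.83 [374. 175.  26.  32.] 539
scene 0.66 [273. 184.  26.  20.] 337
scene [(np.float64(0.8), np.float64(75.0), np.float64(0.06)), (np.float64(0.84), np.float64(65.0), np.float64(0.06)), (np.float64(0.85), np.float64(80.0), np.float64(0.04)), (np.float64(0.93), np.float64(70.0), np.float64(0.06))]
```

The carrier stands at about 73°, with its pivot in place. I push it gently past vertical.

arm_command([
  [[0.6,0.0036,0,0.0035,0,0,0],[0.6,0.0055,0,0.0052,0,0,0],[0.6,0.007,0,0.007,0,0,0],[0.6,0.0085,0,0.009,0,0,0],[0.6,0.01,0,0.011,0,0,0],[0.6,0.0115,0,0.013,0,0,0],[0.6,0.013,0,0.0155,0,0,0],[0.6,0.0143,0,0.018,0,0,0],[0.6,0.0155,0,0.02,0,0,0],[0.6,0.0165,0,0.0222,0,0,0],[0.6,0.0175,0,0.0245,0,0,0],[0.6,0.0175,0,0.0245,0,0,0]],
])

```text
clock: 27.93
position: [0.6173, -0.0023, 0.1004]
tcp_rot: [[0.044, 0.996, 0.075], [0.498, -0.087, 0.863], [0.866, -0.0, -0.5]]
force: [-0.6, 0.6, 0.1]
width: 0.0378
grasp_force: 0.0
```

```bash
python3 ang.py
```

```text
27.9333 [ 0.6173 -0.0023  0.1004] [-0.6427  0.604   0.1194]
top 0.83 [308. 125.  30.  35.] 726
top 0.6 [373. 203.  23.  27.] 513
top [(np.float64(0.0), np.float64(180.0), np.float64(0.04)), (np.float64(0.0), np.float64(180.0), np.float64(0.04)), (np.float64(0.0), np.float64(180.0), np.float64(0.06)), (np.float64(0.0), np.float64(180.0), np.float64(0.06))]
scene 0.98 [351. 191.  37.  14.] 402
scene 0.67 [273. 183.  30.  17.] 325
scene [(np.float64(0.73), np.float64(170.0), np.float64(0.06)), (np.float64(0.77), np.float64(175.0), np.float64(0.06)), (np.float64(0.82), np.float64(175.0), np.float64(0.06)), (np.float64(0.83), np.float64(180.0), np.float64(0.06))]
```

It has fallen over flat. I withdraw and check.

arm_command([
  [[0.6,0.004,0,-0.02,0,0,0],[0.6,0.01,0,-0.05,0,0,0],[0.6,0.018,0,-0.085,0,0,0],[0.6,0.025,0,-0.12,0,0,0],[0.6,0.03,0,-0.154,0,0,0],[0.6,0.03,0,-0.18,0,0,0],[0.6,0.03,0,-0.18,0,0,0],[0.6,0.03,0,-0.18,0,0,0]],
])

```text
clock: 28.8
position: [0.6055, -0.1451, 0.217]
tcp_rot: [[0.043, 0.996, 0.078], [0.5, -0.089, 0.862], [0.865, 0.002, -0.502]]
force: [-0.4, -0.3, -0.4]
width: 0.0375
grasp_force: 0.0
```

```bash
python3 car3.py; python3 ang.py
python3 - <<'E'
from h import *
np.set_printoptions(precision=4,suppress=True)
for n in ("top","scene"):
    c=camera(n)
    for k,z in [("pot_mid",.029),("dropper",.05),("amber",.03),("forceps",.004)]:
        for r in trace(c,k)[:1]: print(n,k,round(r["p"],2),np.round(r["box"]),atz(c,r["box"][:2],z)[:2])
    hsv=cv2.cvtColor(c["color"],cv2.COLOR_BGR2HSV)
    for r in trace(c,"turned_carrier")[:2]:
        m=r["mask"]; print(n,np.round(r["box"]),"white",((hsv[...,1]<60)&m).sum(),"violet",((hsv[...,0]>135)&(hsv[...,0]<165)&(hsv[...,1]>100)&m).sum(),"all",m.sum())
E
```

```text
28.85 [ 0.605  -0.1435  0.216 ] [-0.1143  0.0805 -1.8482] [ 0.0761  0.8627 -0.4999] [-0.7935  0.676   1.1921  0.7983  1.972  -0.6585]
turned_carrier 0.83 [0.6196 0.023 ] [[0.0582, -0.0141], [0.0625, -0.0783], [-0.0267, -0.0845], [-0.0304, -0.0204]]
other_carrier 0.66 [ 0.5074 -0.0141] [[0.0138, 0.0818], [0.0016, 0.0133], [-0.0918, 0.0292], [-0.079, 0.0973]]
28.95 [ 0.6046 -0.1418  0.2152] [ 0.3751  0.0627 -0.0991]
top 0.74 [309. 127.  23.  38.] 765
top 0.67 [360. 205.  36.  22.] 868
top [(np.float64(0.0), np.float64(180.0), np.float64(0.04)), (np.float64(0.0), np.float64(180.0), np.float64(0.04)), (np.float64(0.0), np.float64(180.0), np.float64(0.06)), (np.float64(0.0), np.float64(180.0), np.float64(0.06))]
scene 0.87 [274. 184.  32.  22.] 344
scene 0.73 [351. 192.  39.  17.] 426
scene [(np.float64(0.0), np.float64(180.0), np.float64(0.04)), (np.float64(0.0), np.float64(180.0), np.float64(0.04)), (np.float64(0.0), np.float64(180.0), np.float64(0.06)), (np.float64(0.0), np.float64(180.0), np.float64(0.06))]
top pot_mid 0.61 [471. 276.  27.  20.] [ 0.4354 -0.2588]
top dropper 0.66 [316. 198.  14.  20.] [0.6375 0.1364]
top amber 0.56 [338. 284.  12.  16.] [0.416  0.0806]
top forceps 0.61 [431. 236.  -2.   8.] [ 0.5402 -0.1655]
top [360. 204.  34.  24.] white 487 violet 39 all 857
top [308. 128.  26.  35.] white 58 violet 0 all 727
scene pot_mid 0.53 [466. 201.   9.  24.] [ 0.4446 -0.2399]
scene dropper 0.57 [312. 203.  14.  34.] [0.6341 0.1453]
scene amber 0.67 [382. 246.  13.  28.] [0.4137 0.0902]
scene forceps 0.53 [384. 246.  14.  27.] [0.4348 0.0628]
scene [352. 193.  42.  14.] white 285 violet 3 all 428
scene [273. 184.  30.  20.] white 14 violet 0 all 301
```

```bash
python3 lid.py; python3 -c "
from h import *
print(hand_in())"
```

```text
wrist [383  96  30  19  81] [394.963  103.8025] [array([0.7947, 0.2642]), array([0.7891, 0.249 ])]
top [463 266  20  18 270] [472.3333 274.4296] [array([ 0.4422, -0.2395]), array([ 0.4425, -0.237 ])]
scene [153 187  15  12  64] [160.1094 191.7969] [array([0.8087, 0.4831]), array([0.7952, 0.4859])]
29.9 0.03739673399354235 [ 0.4339 -0.3133  0.3324] [ 0.6051 -0.1433  0.2164]
the job is handed in; nothing more can be done
None
```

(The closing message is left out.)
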